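# Turn the spice turntable until the red-capped jar is at the front

### The arm

A 6-joint arm with a two-finger parallel gripper is mounted at the origin on a cart in front of the work surface, level with it; the furniture and walls round the work are solid. World frame = base frame: x ahead of the robot, y to its left, z up, the work surface at z = 0. Lengths are in m, angles in rad, forces in N, time in s.
With the tool pointing down it reaches from about 0.35 to 0.975 m from the base axis. Payload 4.9 kg.
Tool frame: the origin (TCP) lies midway between the tips of the shut fingers; the grasp point (between the pads) lies 19 mm behind it; z points along the fingers, y is the direction in which the jaws open and shut (so a half turn about z gives the same grasp; the last joint's range is limited). The gripper opens to 85 mm and grips with 20 to 120 N. Pads are 22 mm wide; open, the fingers measure 114 mm over their backs; the gripper's body (76 mm by 85 mm) begins 54 mm behind the grasp point. The pads swing forward as they close: fully open they stand 13 mm farther back than shut.
Start: joints at [1.009, 0.053, 1.613, -0, 1.476, -0.119], TCP at [0.268, 0.565, 0.231] pointing down, gripper open.
Joint ranges: [-3.01, 3.01], [-1.01, 2.22], [0.06, 2.58], [-1.02, 4.17], [0.09, 2.62], [-3.14, 3.14]. Speed limits (rad/s): [2.57, 2.57, 3.14, 3.14, 3.14, 3.14].

### API

Orientations are given as a rotation vector (axis times angle).
In Python, from station import ctrl gives the robot as it stands.
- The arm moves only by the tool drive_tool, never from a script. Its argument "moves" is one flat list of numbers, 7 for each row, row after row: the turn, a rotation vector about the world's x, y, z in degrees, then the shift along the world's x, y, z in m, then the closure, from 0 (fully open) to 1 (shut). A call has exactly 5 rows; each row shifts and turns the commanded pose from where the row before left it; what a row does not reach is not made up. A row lasts 1/8 s, in which the tool goes at most 62.5 mm and 10.7 degrees, less where a joint would pass 70% of its speed; a pose out of reach is approached as far as the arm can. A call is refused whole if a number of a shift passes 0.0625 or a number of a turn 10.7, either way. A call with a gripper value outside its range is refused whole. The fingers move at their own pace and stop on an object; "newtons" is the grip in N (left out, the last holds). Time passes only in rows, so rows that do not move let the fingers close, or fill a call up. It gives the time, the measured TCP pose, the force and the opening at its end, in the units of the state.
- ctrl.get_obs(): the state, without advancing time (a new reading comes with each control period).
- ctrl.get_image(name): name is "side" or "top"; returns the picture (384x512x3 uint8, red, green, blue); there is no depth.
- ctrl.get_calibration(name): a dict with "fx", "fy", "cx", "cy" (pixels), "rvec" (rotation vector, rad) and "tvec" (3), from world to camera coordinates, as OpenCV has them. Camera axes: x right, y down, z forward; pixel columns grow to the right and rows downward; lengths in m; the calibration is good to about 2 mm. A picture is of the moment at which its call begins. get_calibration takes no time and is no camera call.
- ctrl.finish_job(): hands the job in, once; it reports no verdict.
The state is a dict: "t": time; "q": joint angles; "dq": joint speeds; "effort": joint torques, N m; "tool_pos": TCP position; "tool_rot": TCP orientation; "contact_force": force on the tool from outside, world axes, zero at the start; "wrist_torque": the same for the moment, N m; "opening": finger opening in m.
Only numpy, scipy, OpenCV 4.12 (cv2) and the standard library are available. Lean on these libraries where they do the work, as an engineer would, in place of code of your own. Each camera call takes 0.05 s, during which the arm holds its last target.

### The job

Turn the wooden lazy Susan by pushing one of the black knobs on its rim until the red-capped spice jar stands at the front, right in line with the orange pointer on the fixed foot. Do not touch the spice jar or the shaker: both must ride round upright in their seats. Let the turntable come to rest and leave it alone.

Things in the scene. Friction and masses are not known exactly. Their poses are not given: they have to be found in the camera images.
- turntable: Wooden disc, 310 mm across, 12 thick; origin on its axis at the underside, 18 mm above the table; z up, x and y turn with it. Turns either way on about 1 N at the rim, stops when not pushed. Three upright black knobs on top, 17 mm in diameter, 65 high, 140 mm from the axis, at -x and 120 degrees either side. Steel seat rings, 60 mm across, 7 high, 78 mm from the axis, lie midway between knobs.
- spice_jar: Spice jar with the red cap and brown label, 45 mm in diameter, 106 mm tall, loose (5 mm of play) in one of the two seats beside the disc's -x knob; which one varies. Origin at the centre of its underside, on the disc's top, 30 mm above the table; z up along it. It starts 30 to 90 degrees round from the front, to either side.
- shaker: Clear shaker with a grey top, 44 mm in diameter, 90 mm tall, loose in the other seat beside the disc's -x knob (the third seat is empty). Origin at the centre of its underside, z up along it.
- front_mark (a point): Fixed point, level with the disc's top, where the red-capped jar is to stand: 78 mm from the axis, in line with the orange pointer. The pointer is a flat tongue on the table, 26 mm wide, 6 high, with a round end, reaching out from under the disc to 217 mm from the axis on the robot's side (up to 12 degrees askew); it does not turn.
Not all that is in view belongs to the job. What is shaped like the spice_jar but green is not meant.

How it is judged:
By the outcome, as a careful person would: the job done as asked, in the order asked, and still so for the second after the job is handed in, with the robot touching nothing.
It also fails if it takes over 35 s, if anything falls off the work surface, if the arm or the gripper's body presses on something with over 40 N, if the wrist force passes 120 N, or if a joint passes its speed limit or range.

## Working session

There is one attempt and no reset: what is moved stays moved. The work goes in short steps, Python scripts to look and compute and a tool call to move; the robot and the scene stay as the last step left them, time stands still between calls to the robot, and variables do not carry over. Pictures are saved under pics/ and viewed, and the job is handed in when it is done.

Besides the shell and the picture viewer there is one more tool, called after "Emit:" as a command line: name --argument value ..., lists and objects as JSON in quotes. drive_tool: Moves the arm, as the interface text tells. Its arguments: {"type":"object","properties":{"moves":{"type":"array","items":{"type":"number"}},"newtons":{"type":"number"}},"required":["moves"]}

```bash
mkdir -p pics; ls; cat > h.py <<'E'
import numpy as np,cv2
from station import ctrl
def shot(n,f):
    im=ctrl.get_image(n);cv2.imwrite('pics/'+f,im[:,:,::-1]);return im
def ray(n,u,v,z):
    c=ctrl.get_calibration(n);R=cv2.Rodrigues(np.array(c['rvec'],float))[0];t=np.array(c['tvec'],float).ravel()
    d=R.T@np.array([(u-c['cx'])/c['fx'],(v-c['cy'])/c['fy'],1]);o=-R.T@t
    return o+d*(z-o[2])/d[2]
def proj(n,p):
    c=ctrl.get_calibration(n);R=cv2.Rodrigues(np.array(c['rvec'],float))[0];t=np.array(c['tvec'],float).ravel()
    q=R@np.array(p)+t;return c['fx']*q[0]/q[2]+c['cx'],c['fy']*q[1]/q[2]+c['cy']
E
python3 - <<'E'
from h import *
for n in('top','side'):
    im=shot(n,n+'0.png')
    cv2.imwrite('pics/'+n+'0b.png',cv2.resize(im[:,:,::-1],(800,600),interpolation=cv2.INTER_CUBIC))
    print(ctrl.get_calibration(n))
print(ctrl.get_obs())
E
```

```text
pics
{'fx': 351.7441927307527, 'fy': 351.7441927307527, 'cx': 257.7871563485578, 'cy': 189.57493865380275, 'rvec': array([ 2.15040078, -2.13566736,  0.18317513]), 'tvec': array([0.03101155, 0.45259917, 0.81214373])}
{'fx': 452.4187036521342, 'fy': 452.4187036521342, 'cx': 257.50049400853226, 'cy': 191.92571824401676, 'rvec': array([ 2.00038231,  0.00692235, -0.00684312]), 'tvec': array([-0.45618807,  0.08246503,  0.93566829])}
{'t': 0.1, 'q': array([ 1.00901786e+00,  5.33007904e-02,  1.61414709e+00, -2.47665531e-05,
        1.47600520e+00, -1.18992278e-01]), 'dq': array([-0.00044962, -0.0044561 , -0.00386287, -0.00033594,  0.00131907,
        0.00136197]), 'effort': array([ 5.02292532e-04, -3.94900453e+01, -3.71364105e+01, -1.12523830e-04,
        3.82185230e-03,  4.87975910e-06]), 'tool_pos': array([0.26748687, 0.56424647, 0.23018553]), 'tool_rot': array([-6.89723778e-01, -3.06433055e+00,  2.76708087e-03]), 'contact_force': array([-0.47333463,  0.03150355, -0.7073587 ]), 'wrist_torque': array([-0.00399528, -0.01326567, -0.02263569]), 'opening': 0.08521815548741861}
```

View pics/top0b.png

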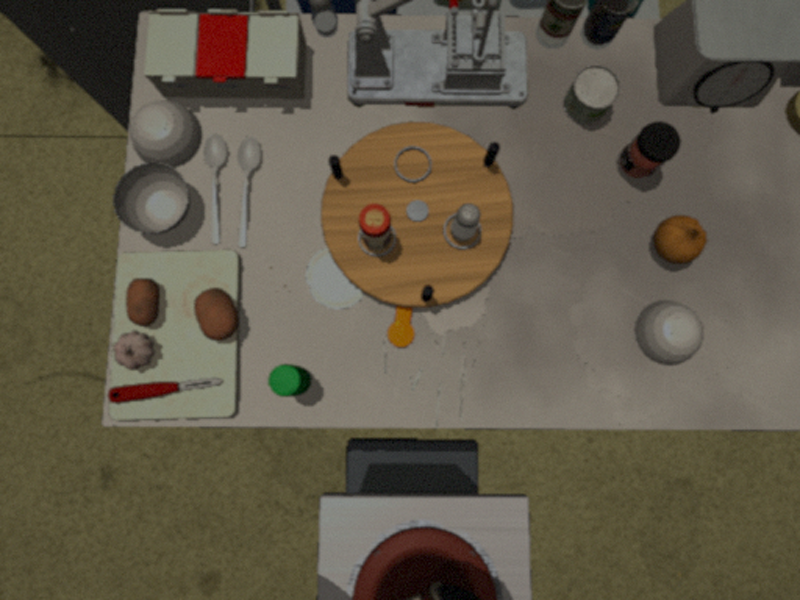

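View pics/side0b.png

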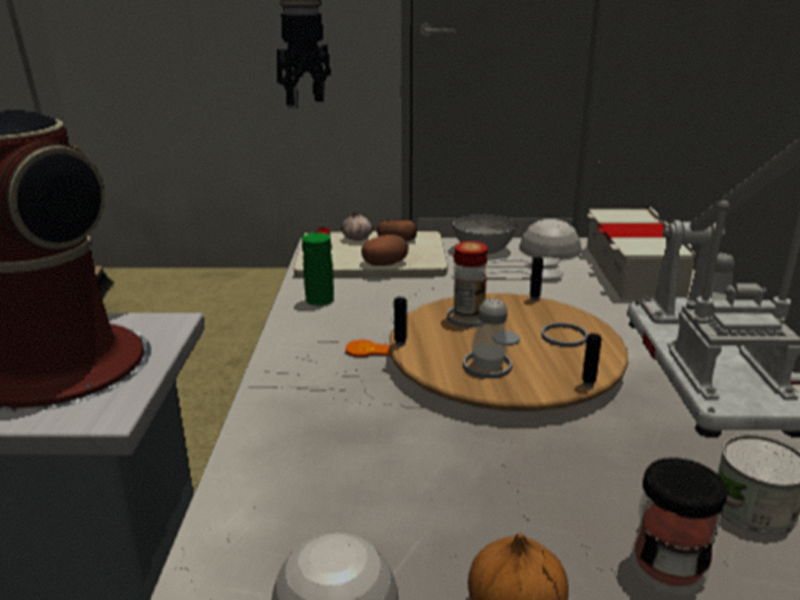

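```bash
python3 - <<'E'
from h import *
im=cv2.imread('pics/top0.png')
cv2.imwrite('pics/crop.png',cv2.resize(im[70:230,195:340],None,fx=3.7,fy=3.7,interpolation=cv2.INTER_CUBIC))
s=512/800
for nm,(u,v),z in [('hub',(417,210),.032),('discL',(321,212),.03),('discR',(513,212),.03),('jarcap',(375,218),.136),('shakertop',(467,214),.12),('pointer end',(400,334),.006),('knobF top',(428,289),.095),('knobL top',(334,160),.095),('knobR top',(493,147),.095),('ring',(413,165),.037)]:
    print(nm,ray('top',u*s,v*s,z).round(4))
E
```

```text
hub [0.5922 0.0123 0.032 ]
discL [0.5881 0.165  0.03  ]
discR [ 0.591  -0.1412  0.03  ]
jarcap [0.5461 0.0744 0.136 ]
shakertop [ 0.5582 -0.0558  0.12  ]
pointer end [0.3967 0.0379 0.006 ]
knobF top [ 0.4537 -0.0015  0.095 ]
knobL top [0.6479 0.1386 0.095 ]
knobR top [ 0.6711 -0.0995  0.095 ]
ring [0.6655 0.019  0.037 ]
```

View pics/crop.png

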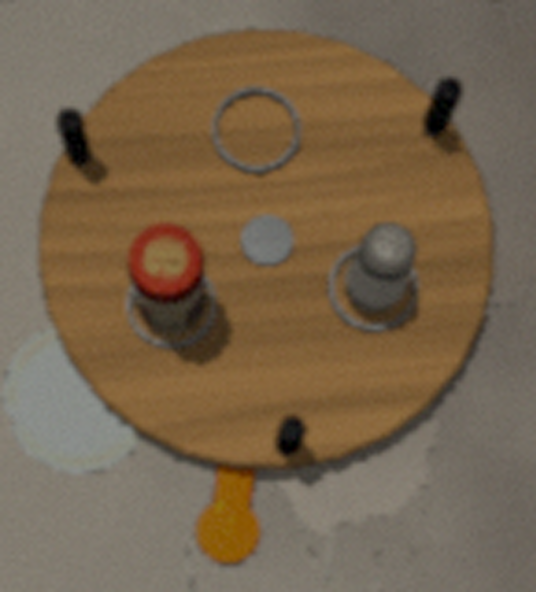

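```bash
python3 - <<'E'
from h import *
c=lambda x,y:(195+(x+.5)/3.7-.5,70+(y+.5)/3.7-.5)
P={}
for nm,(x,y),z in [('hub',(267,240),.033),('L',(40,245),.03),('R',(492,245),.03),('T',(266,29),.03),('B',(268,466),.03),('jarcap',(166,259),.136),('jring',(170,302),.037),('sring',(373,287),.037),('ptr',(229,531),.006),('ptrtip',(228,563),.006),('neck',(236,478),.006),('knobF',(292,428),.095),('knobL',(69,118),.095),('knobR',(449,88),.095),('ring',(257,130),.037)]:
    P[nm]=ray('top',*c(x,y),z);print(nm,P[nm].round(4))
k=(P['knobF']+P['knobL']+P['knobR'])/3;print('knob centroid',k)
r=(P['jring']+P['sring']+P['ring'])/3;print(r)
for A in(k,r,P['hub']):
  for n in('knobF','knobL','knobR','jring','sring','ring','jarcap','ptr','ptrtip'):
    d=P[n]-A;print(n,round(np.hypot(*d[:2]),4),round(np.degrees(np.arctan2(d[1],d[0]))%360,1),end='; ')
  print()
# side checks
s=.64
for nm,(u,v),z in [('knobF',(400,301),.095),('knobL',(537,260),.095),('knobR',(593,338),.095),('ptrtip',(347,348),.006),('hub',(506,338),.033),('ring',(565,334),.037),('sring',(488,362),.037)]:
  print(nm,ray('side',u*s,v*s,z).round(4))
E
```

```text
hub [0.5916 0.0125 0.033 ]
L [0.5876 0.165  0.03  ]
R [ 0.5905 -0.1394  0.03  ]
T [0.7443 0.0134 0.03  ]
B [0.4388 0.0115 0.03  ]
jarcap [0.5458 0.0755 0.136 ]
jring [0.547  0.0769 0.037 ]
sring [ 0.5585 -0.0579  0.037 ]
ptr [0.3982 0.0366 0.006 ]
ptrtip [0.3769 0.0371 0.006 ]
neck [0.4339 0.0321 0.006 ]
knobF [ 0.4529 -0.0006  0.095 ]
knobL [0.6501 0.1398 0.095 ]
knobR [ 0.6728 -0.1007  0.095 ]
ring [0.6677 0.0196 0.037 ]
knob centroid [0.59190278 0.01282488 0.095     ]
[0.59105341 0.01286961 0.037     ]
knobF 0.1397 185.5; knobL 0.1396 65.4; knobR 0.1394 305.5; jring 0.0782 125.0; sring 0.0782 244.7; ring 0.0761 5.1; jarcap 0.0778 126.3; ptr 0.1952 173.0; ptrtip 0.2164 173.6; 
knobF 0.1389 185.6; knobL 0.14 65.1; knobR 0.1399 305.8; jring 0.0777 124.5; sring 0.0779 245.3; ring 0.0769 5.0; jarcap 0.0773 125.8; ptr 0.1943 173.0; ptrtip 0.2156 173.5; 
knobF 0.1394 185.4; knobL 0.14 65.3; knobR 0.1393 305.6; jring 0.0783 124.7; sring 0.0778 244.8; ring 0.0764 5.3; jarcap 0.0779 126.0; ptr 0.1949 172.9; ptrtip 0.2161 173.5; 
knobF [ 0.4535 -0.0108  0.095 ]
knobL [0.6476 0.1301 0.095 ]
knobR [ 0.6708 -0.109   0.095 ]
ptrtip [0.381  0.0301 0.006 ]
hub [0.5919 0.0087 0.033 ]
ring [0.6694 0.0128 0.037 ]
sring [ 0.5609 -0.0617  0.037 ]
```

Axis is at (0.5915, 0.0128). The knobs sit at 65.5, 185.5 and 305.5°, the red-capped jar's ring at 125° and the pointer at 173.1°, so the disc must turn about +48° (anticlockwise from above).

What could be mistaken for the jar (800×600 top view):
- Red-capped jar at (375,218): the target.
- Green cylinder at (288,380): excluded by its colour.
- Black-lidded red jar at (655,145): not on the disc.
- Shaker at (467,214): grey top.

In the crop the red cap with the brown label is the one on the disc's left. I will push the front knob toward −y from its +y side.

Emit:
drive_tool --moves '[0,0,-5.9,0.018,-0.053,0,1,0,0,-5.9,0.018,-0.053,0,1,0,0,-5.9,0.018,-0.053,0,1,0,0,-5.9,0.018,-0.053,0,1,0,0,-5.9,0.018,-0.053,0,1]'

```text
t: 0.72
tool_pos: [0.3578, 0.2979, 0.2308]
tool_rot: [-1.451, -2.786, 0.001]
contact_force: [-0.2, 0.1, 0.6]
opening: -0.0002
```

Emit:
drive_tool --moves '[0,0,-5.9,0.018,-0.053,0,1,0,0,-5.9,0.018,-0.053,0,1,0,0,-5.9,0.018,-0.053,0,1,0,0,-5.9,0.018,-0.053,0,1,0,0,-5.9,0.018,-0.053,0,1]'

```text
t: 1.35
tool_pos: [0.4478, 0.0329, 0.231]
tool_rot: [-2.114, -2.324, -0.0]
contact_force: [1.9, 1.5, 0.5]
opening: 0.0
```

```bash
python3 - <<'E'
from h import *
from scipy.spatial.transform import Rotation as R
o=ctrl.get_obs();print(o['t'],o['tool_pos'],o['contact_force'],o['opening'],R.from_rotvec(o['tool_rot']).as_matrix().round(3),o['q'])
E
```

```text
1.35 [0.44781437 0.03292861 0.23103177] [1.91130408 1.54246316 0.51573804] 2.5310302727140993e-05 [[-0.095  0.996  0.   ]
 [ 0.996  0.095  0.   ]
 [ 0.     0.    -1.   ]] [-9.27303975e-02 -3.90831779e-01  2.00443864e+00  1.92144644e-04
  1.52785655e+00 -1.87460485e-01]
```

Emit:
drive_tool --moves '[0,0,0,0.002,0.002,-0.041,1,0,0,0,0,0,-0.041,1,0,0,0,0,0,-0.041,1,0,0,0,0,0,-0.041,1,0,0,0,0,0,0,1]'

```text
t: 1.98
tool_pos: [0.4462, 0.037, 0.0635]
tool_rot: [-2.105, -2.322, 0.009]
contact_force: [0.0, 0.4, 0.4]
opening: -0.0004
```

```bash
python3 - <<'E'
from h import *
o=ctrl.get_obs();print(o['t'],o['tool_pos'],o['contact_force'])
a=shot('top','t1.png');b=shot('side','s1.png')
cv2.imwrite('pics/m1.png',np.hstack([cv2.resize(a[70:230,185:345],(400,400)),cv2.resize(b[90:290,200:400],(400,400))])[:,:,::-1])
E
```

```text
1.975 [0.44615497 0.03697525 0.06346194] [0.01182114 0.36178864 0.42888373]
```

View pics/m1.png

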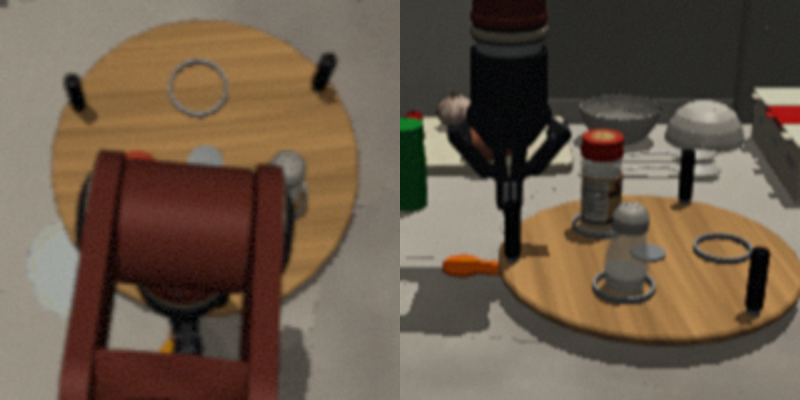

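```bash
python3 - <<'E'
from h import *
ax=np.array([.5915,.0128]);p=np.array([.4462,.0370])
for th in [173,175,177,179,181]+list(range(184,230,3)):
    q=ax+.142*np.array([np.cos(np.radians(th)),np.sin(np.radians(th))]);print(th,q.round(4),(q-p).round(4));p=q
E
```

```text
173 [0.4506 0.0301] [ 0.0044 -0.0069]
175 [0.45   0.0252] [-0.0005 -0.0049]
177 [0.4497 0.0202] [-0.0003 -0.0049]
179 [0.4495 0.0153] [-0.0002 -0.005 ]
181 [0.4495 0.0103] [ 0.    -0.005]
184 [0.4498 0.0029] [ 0.0003 -0.0074]
187 [ 0.4506 -0.0045] [ 0.0007 -0.0074]
190 [ 0.4517 -0.0119] [ 0.0011 -0.0074]
193 [ 0.4531 -0.0191] [ 0.0015 -0.0073]
196 [ 0.455  -0.0263] [ 0.0019 -0.0072]
199 [ 0.4572 -0.0334] [ 0.0022 -0.0071]
202 [ 0.4598 -0.0404] [ 0.0026 -0.007 ]
205 [ 0.4628 -0.0472] [ 0.003  -0.0068]
208 [ 0.4661 -0.0539] [ 0.0033 -0.0067]
211 [ 0.4698 -0.0603] [ 0.0037 -0.0065]
214 [ 0.4738 -0.0666] [ 0.004  -0.0063]
217 [ 0.4781 -0.0727] [ 0.0043 -0.0061]
220 [ 0.4827 -0.0785] [ 0.0046 -0.0058]
223 [ 0.4876 -0.084 ] [ 0.0049 -0.0056]
226 [ 0.4929 -0.0893] [ 0.0052 -0.0053]
229 [ 0.4983 -0.0944] [ 0.0055 -0.005 ]
```

Emit:
drive_tool --moves '[0,0,0,0.0044,-0.0069,0.003,1,0,0,0,-0.0005,-0.0049,0,1,0,0,0,-0.0003,-0.0049,0,1,0,0,2,-0.0002,-0.005,0,1,0,0,2,0,-0.005,0,1]'

```text
t: 2.7
tool_pos: [0.4535, 0.0098, 0.0708]
tool_rot: [2.026, 2.401, 0.002]
contact_force: [0.4, 1.8, 0.6]
opening: 0.0001
```

Emit:
drive_tool --moves '[0,0,3,0.0003,-0.0074,0,1,0,0,3,0.0007,-0.0074,0,1,0,0,3,0.0011,-0.0074,0,1,0,0,3,0.0015,-0.0073,0,1,0,0,3,0.0019,-0.0072,0,1]'

```text
t: 3.32
tool_pos: [0.4589, -0.0269, 0.0707]
tool_rot: [1.695, 2.645, 0.002]
contact_force: [-0.2, 1.4, -0.1]
opening: 0.0001
```

```bash
python3 - <<'E'
from h import *
o=ctrl.get_obs();print(o['t'],o['tool_pos'],o['contact_force'])
a=shot('top','t2.png');b=shot('side','s2.png')
cv2.imwrite('pics/m2.png',np.hstack([cv2.resize(a[70:230,185:345],(400,400)),cv2.resize(b[90:290,200:400],(400,400))])[:,:,::-1])
E
```

```text
3.325 [ 0.45886672 -0.02689381  0.07065126] [-0.23888991  1.4102392  -0.10447299]
```

View pics/m2.png

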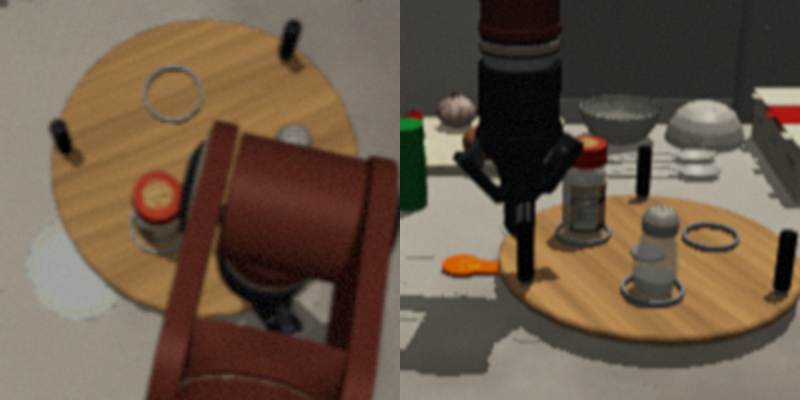

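```bash
cat >> h.py <<'E'
ax=np.array([.5915,.0128])
def ang(x,y,z,x0=185,y0=70,f=2.5):
    p=ray('top',x0+(x+.5)/f-.5,y0+(y+.5)/f-.5,z);d=p[:2]-ax
    return p.round(4),round(np.hypot(*d),4),round(np.degrees(np.arctan2(d[1],d[0]))%360,2)
E
python3 - <<'E'
from h import *
for a in [(59,127,.095),(293,27,.095),(174,95,.037)]: print(ang(*a))
p=np.array([.4589,-.0269])
for th in list(range(199,230,3)):
    r=.1385+min(.0025,.0005*(th-196)/3)
    q=ax+r*np.array([np.cos(np.radians(th)),np.sin(np.radians(th))]);print(th,q.round(4),(q-p).round(4));p=q
E
```

```text
(array([0.6037, 0.1501, 0.095 ]), np.float64(0.1378), np.float64(84.93))
(array([ 0.7048, -0.068 ,  0.095 ]), np.float64(0.1391), np.float64(324.51))
(array([0.6597, 0.0441, 0.037 ]), np.float64(0.075), np.float64(24.66))
199 [ 0.4601 -0.0325] [ 0.0012 -0.0056]
202 [ 0.4622 -0.0395] [ 0.0021 -0.007 ]
205 [ 0.4646 -0.0464] [ 0.0025 -0.0069]
208 [ 0.4674 -0.0532] [ 0.0028 -0.0068]
211 [ 0.4706 -0.0598] [ 0.0032 -0.0067]
214 [ 0.4746 -0.066 ] [ 0.004  -0.0062]
217 [ 0.4789 -0.0721] [ 0.0043 -0.006 ]
220 [ 0.4835 -0.0778] [ 0.0046 -0.0058]
223 [ 0.4884 -0.0834] [ 0.0049 -0.0055]
226 [ 0.4936 -0.0886] [ 0.0052 -0.0053]
229 [ 0.499  -0.0936] [ 0.0054 -0.005 ]
```

Emit:
drive_tool --moves '[0,0,2.5,0.0012,-0.0056,0,1,0,0,3,0.0021,-0.007,0,1,0,0,3,0.0025,-0.0069,0,1,0,0,3,0.0028,-0.0068,0,1,0,0,3,0.0032,-0.0067,0,1]'

```text
t: 4.05
tool_pos: [0.4703, -0.0595, 0.0702]
tool_rot: [-1.348, -2.837, -0.001]
contact_force: [-0.6, 1.2, -0.3]
opening: -0.0002
```

Emit:
drive_tool --moves '[0,0,3,0.004,-0.0062,0,1,0,0,3,0.0043,-0.006,0,1,0,0,3,0.0046,-0.0058,0,1,0,0,0,0,0,0,1,0,0,0,0,0,0,1]'

```text
t: 4.68
tool_pos: [0.4832, -0.0776, 0.0703]
tool_rot: [-1.124, -2.934, 0.0]
contact_force: [0.6, -0.6, -1.0]
opening: -0.0
```

```bash
python3 - <<'E'
from h import *
o=ctrl.get_obs();print(o['t'],o['tool_pos'],o['contact_force'])
d=o['tool_pos'][:2]-ax;print(np.hypot(*d),np.degrees(np.arctan2(d[1],d[0]))%360)
a=shot('top','t3.png')
cv2.imwrite('pics/m3.png',cv2.resize(a[70:230,185:345],(592,592),interpolation=cv2.INTER_CUBIC)[:,:,::-1])
E
```

```text
4.675 [ 0.4832158  -0.07755347  0.07031754] [ 0.57395803 -0.56327797 -1.00259631]
0.1410291429969488 219.84197440235818
```

View pics/m3.png

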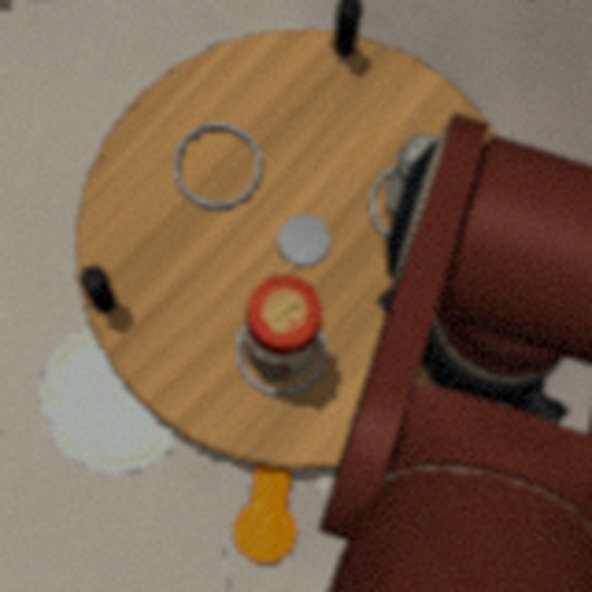

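```bash
python3 - <<'E'
from h import *
for n,a in [('kL',(97,278,.095)),('kB',(349,7,.095)),('ring',(218,166,.037)),('jarcap',(285,313,.136)),('jring',(282,351,.037)),('ptr',(266,531,.006)),('tip',(264,564,.006)),('hub',(304,240,.033))]: print(n,ang(*a,f=3.7))
E
```

```text
kL (array([0.5457, 0.1426, 0.095 ]), np.float64(0.1376), np.float64(109.42))
kB (array([ 0.7268, -0.0138,  0.095 ]), np.float64(0.1379), np.float64(348.88))
ring (array([0.6415, 0.0708, 0.037 ]), np.float64(0.0766), np.float64(49.19))
jarcap (array([0.5136, 0.0272, 0.136 ]), np.float64(0.0792), np.float64(169.49))
jring (array([0.5142, 0.027 , 0.037 ]), np.float64(0.0786), np.float64(169.57))
ptr (array([0.3982, 0.0366, 0.006 ]), np.float64(0.1948), np.float64(172.99))
tip (array([0.3762, 0.0378, 0.006 ]), np.float64(0.2168), np.float64(173.39))
hub (array([0.5916, 0.0125, 0.033 ]), np.float64(0.0003), np.float64(289.42))
```

The disc is at rest with the jar at 169.4° and the pointer at 173.1°. It coasted about 1.5°, so I will push the rest slowly.

Emit:
drive_tool --moves '[0,0,1.5,0.0025,-0.0028,0,1,0,0,1,0.0016,-0.0018,0,1,0,0,0.8,0.0013,-0.0015,0,1,0,0,0.6,0.001,-0.0011,0,1,0,0,0.5,0.0008,-0.0009,0,1]'

```text
t: 5.35
tool_pos: [0.4906, -0.0858, 0.0703]
tool_rot: [-1.008, -2.975, -0.0]
contact_force: [0.2, 0.9, 0.4]
opening: -0.0001
```

```bash
python3 - <<'E'
from h import *
o=ctrl.get_obs();print(o['t'],o['tool_pos'],o['contact_force'])
d=o['tool_pos'][:2]-ax;print(np.hypot(*d),np.degrees(np.arctan2(d[1],d[0]))%360)
a=shot('top','t4.png')
cv2.imwrite('pics/m4.png',cv2.resize(a[70:230,185:345],(592,592),interpolation=cv2.INTER_CUBIC)[:,:,::-1])
E
```

```text
5.35 [ 0.49064035 -0.08580902  0.07025894] [0.19633082 0.88438237 0.38868686]
0.14105462519679549 224.35355331996018
```

View pics/m4.png

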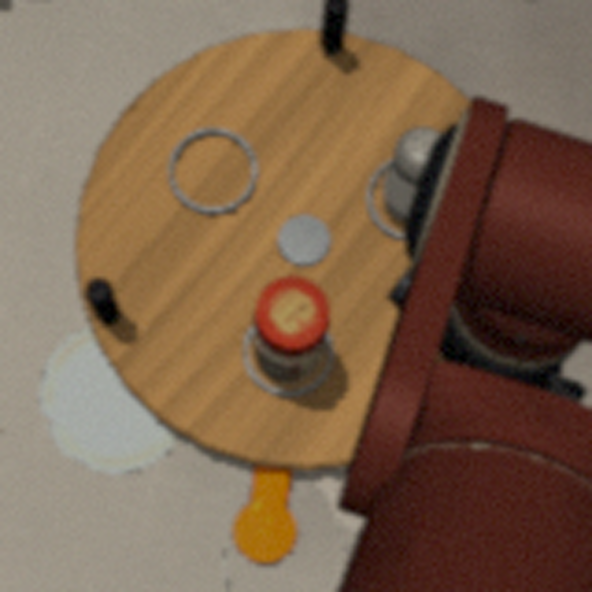

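```bash
python3 - <<'E'
from h import *
for n,a in [('kL',(101,291,.095)),('ring',(213,171,.037)),('jarcap',(292,314,.136)),('jring',(288.5,352,.037)),('hub',(304,240,.033))]: print(n,ang(*a,f=3.7))
E
```

```text
kL (array([0.5375, 0.1399, 0.095 ]), np.float64(0.1381), np.float64(113.03))
ring (array([0.638 , 0.0741, 0.037 ]), np.float64(0.0769), np.float64(52.82))
jarcap (array([0.5131, 0.0232, 0.136 ]), np.float64(0.0791), np.float64(172.48))
jring (array([0.5135, 0.0227, 0.037 ]), np.float64(0.0786), np.float64(172.73))
hub (array([0.5916, 0.0125, 0.033 ]), np.float64(0.0003), np.float64(289.42))
```

The jar is at 172.6° and the pointer at 173.1°, which is under 1 mm off at the jar. I will back the tool off the knob, lift it and check.

Emit:
drive_tool --moves '[0,0,0,-0.006,0.005,0,1,0,0,0,-0.008,0.005,0,1,0,0,0,0,0,0.03,1,0,0,0,0,0,0.05,1,0,0,0,0,0,0.06,1]'

```text
t: 6.02
tool_pos: [0.4751, -0.0751, 0.2104]
tool_rot: [-1.008, -2.973, 0.0]
contact_force: [1.2, -0.7, 0.8]
opening: -0.0003
```

Emit:
drive_tool --moves '[0,0,0,0,-0.06,0.02,1,0,0,0,0,-0.06,0.01,1,0,0,0,0,-0.06,0,1,0,0,0,0,-0.06,0,1,0,0,0,0,-0.05,0,1]'

```text
t: 6.65
tool_pos: [0.4759, -0.3668, 0.2401]
tool_rot: [1.01, 2.974, -0.0]
contact_force: [0.2, 0.1, 0.3]
opening: 0.0001
```

```bash
python3 - <<'E'
from h import *
o=ctrl.get_obs();print(o['t'],o['tool_pos'],o['contact_force'])
a=shot('top','t5.png');b=shot('side','s5.png')
cv2.imwrite('pics/m5.png',cv2.resize(a[70:230,185:345],(592,592),interpolation=cv2.INTER_CUBIC)[:,:,::-1])
cv2.imwrite('pics/m5s.png',b[:,:,::-1])
E
```

```text
6.65 [ 0.47589009 -0.36678772  0.24014404] [0.18740505 0.07691672 0.31756094]
```

View pics/m5.png

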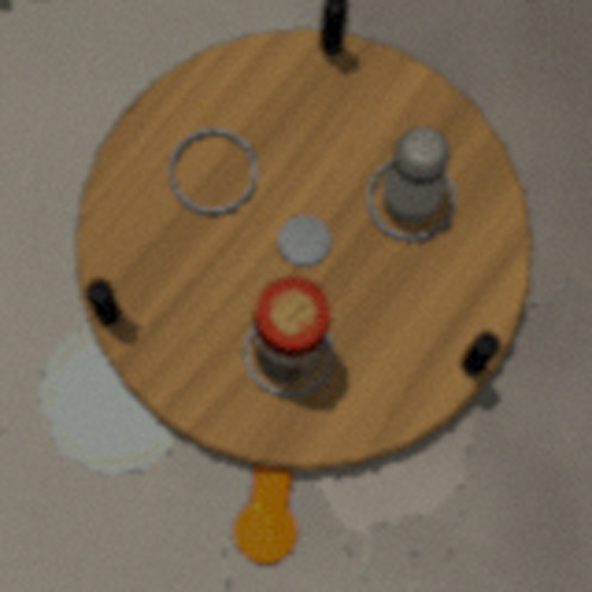

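View pics/m5s.png

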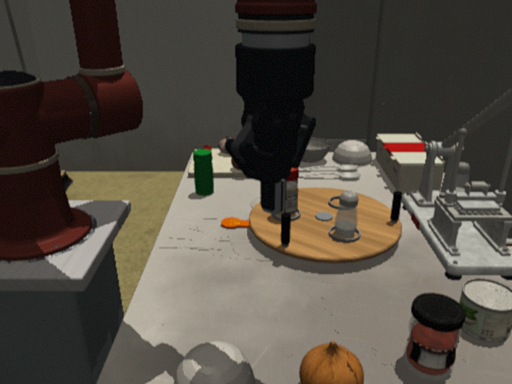

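The jar's cap (292,314), both seats and all three knobs are where they were before I retreated. Jar and shaker stand upright in their rings, and the tool is well clear.

```bash
python3 -c "
from h import *
print(ctrl.finish_job())"
```

```text
the job is handed in; nothing more can be done
None
```

I turned the lazy Susan about 47° by pushing its front knob with the shut fingers. The red-capped jar now stands at the front, in line with the orange pointer. The job took about 7 s of the 35 s allowed, and I handed it in.

- **Alignment:** the top camera puts the jar at 172.6° and the pointer at 173.1°, which is under 1 mm off at the jar. Working from the tool position instead gave 172.35°, about 1 mm off.
- **Jar and shaker:** in the last top picture both stand upright in their seat rings. In the last side picture the arm partly hides the jar.
- **Turntable:** nothing on it had moved between the last push and that picture. The tool was about 0.3 m clear, and no force reading passed 2 N.

One check disagreed: the side camera put the knobs and the other points I compared about 4 to 10 mm off in y. I relied on the top camera because its readings matched the given sizes.

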